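# Nudge a ball bearing into its nest and swing the keeper over it

### The arm

A 6-joint arm with a two-finger parallel gripper is mounted at the origin on the work surface. World frame = base frame: x ahead of the robot, y to its left, z up, the work surface at z = 0. Lengths are in m, angles in degrees, forces in N, time in s.
With the tool pointing down it reaches from about 0.35 to 0.85 m from the base axis. Payload 8.1 kg.
Tool frame: the origin (TCP) lies at the very end of the fingers, on their centre line; the grasp point (between the pads) lies r.grip_point_offset behind it (r.grip_point_offset is the distance from the TCP to the grasp point, in m); z points along the fingers, y is the line along which they close (so a half turn about z gives the same grasp; the last joint's range is limited). The gripper opens to 93 mm and grips with 3 to 60 N. Pads are 15 mm wide; open, the fingers measure 128 mm over their backs; the gripper's body (75 mm by 188 mm) begins 65 mm behind the grasp point.
Start: joints at [-69.637, 7.471, 85.268, -0, 87.261, -4.893], TCP at [0.256, -0.543, 0.196] pointing down, gripper open.
Joint ranges: [-169.43, 169.43], [-51.17, 129.36], [1.28, 143.12], [-76.62, 256.62], [0, 156.53], [-152.29, 152.29]. Speed limits (degrees/s): [136.94, 136.94, 159.86, 180, 180, 180].

### API

Orientations are given as a 3x3 rotation matrix whose columns are the frame's x, y, z axes.
In Python, from cell import r, vision gives the robot as it stands.
- The arm moves only by the tool move_arm, never from a script. Its argument "targets" is a list of rows, each a list of 3 entries, a list of its own where there are three numbers: the shift along the tool's x, y, z in cm, then the turn, a rotation vector about the tool's x, y, z in degrees, then the closure, from 0 (fully open) to 1 (shut). A call has 1 to 8 rows; each row shifts and turns the commanded pose from where the row before left it, along the tool's axes as they then stand; what a row does not reach is not made up. A row lasts 1/8 s, in which the tool goes at most 62.5 mm and 10.7 degrees, less where a joint would pass 70% of its speed; a pose out of reach is approached as far as the arm can. A call is refused whole if a number of a shift passes 6.25 or a number of a turn 10.7, either way. A call with a gripper value outside its range is refused whole. The fingers move at their own pace and stop on an object; "grip_force" is the grip in N (left out, the last holds). Time passes only in rows, so rows that do not move let the fingers close. It gives the time, the measured TCP pose, the force, the opening and the grip force at its end, in the units of the state.
- r.sense(): the state, without advancing time (a new reading comes with each control period).
- vision.camera(name): name is "side" or "top"; returns the picture (420x560x3 uint8, blue, green, red); there is no depth.
- vision.calibration(name): a dict with "fx", "fy", "cx", "cy" (pixels), "D" ([k1, k2, p1, p2, k3] as OpenCV has them; the pictures are not rectified), "camera_from_world" (4x4, takes a point from world to camera coordinates). Camera axes: x right, y up, looking along -z (the intrinsics and any distortion apply to the point x, -y, -z); pixel columns grow to the right and rows downward; lengths in m; the calibration is good to about 2 mm. A picture is of the moment at which its call begins. calibration takes no time and is no camera call.
- r.hand_in(): hands the job in; it is judged then, once.
Trained networks look in the newest picture that a camera, given by its name, has taken for a name from the list of things; names that differ only in an ending like _2 or _b are one class to them, and where a whole thing is asked for, a point or a joint stands for the part that bears it (a point fixed in the world has none). Each returns a list of dicts, best first, with "confidence" (0 to 1); they miss things now and then, are a little off and sometimes report something else, mostly with a low value. They report only what shows in the picture. A call takes as long as a camera call. They do not tell look-alikes from the thing itself.
- vision.silhouettes(camera, query): "mask" (420x560 bool, what is visible of it).
- vision.landmark_of(camera, query): "location" ([x, y, z] in m, in world coordinates, good to about 4 mm: a listed point, or the origin of a listed thing).
The state is a dict: "time_s": time; "q": joint angles; "qvel": joint speeds; "tau": joint torques, N m; "eef_pos": TCP position; "tool_rot": TCP orientation; "contact_force": force on the tool from outside, world axes, zero at the start; "moment": the same for the moment, N m; "opening": opening from 0.0 (shut) to 1.0 (fully open); "grasp_force": force on a finger pad.
Only numpy, scipy, OpenCV 4.12 (cv2) and the standard library are available. Lean on these libraries where they do the work, as an engineer would, in place of code of your own. Each camera call takes 0.05 s, during which the arm holds its last target. There are 200 camera calls.

### The job

Without lifting it, push the loose ball bearing across the fixture's deck until it drops into the empty nest and sits flat on the nest's floor. Then push the open keeper arm round over it as far as its stop, let go, and leave the other bearing and everything else on the bench where it is.

Things in the scene. Friction and masses are not known exactly. Their poses are not given: they have to be found in the camera images.
- fixture: fixed aluminium plate of a two-station bearing fixture, 220 (x) by 320 (y) by 22 mm; origin at the centre of its underside on the bench, axes along its edges, z up; its flat top (the deck) is at z = 22 mm. Round nests are centred at x = 40, y = 15 mm (empty) and x = 40, y = -95 mm (filled). Pivot bosses 20 mm wide rise 9 mm from the deck at x = 40, y = 95 and -145 mm
- bearing: the loose ball bearing: a steel disc 40 mm in diameter, 12 mm thick, about 65 g, lying flat on the robot's side of the deck; origin at the centre of its underside, z its axis. It slides on the deck; seated in the nest it stands 6 mm proud of the deck and has 1.5 mm of play all round
- nest (a point): centre of the floor of the empty nest: a round recess with a black floor, 43 mm wide, 6 mm deep below the deck, with a 1 mm chamfer; fixture axes
- keeper (a joint): angle of the open keeper arm about its upright pivot: 0 = closed against its stop, lying from the pivot along the fixture's -y over the middle of the nest; it grows as the arm opens clockwise seen from above, towards the fixture's -x (1.57 = along -x), at most 2.2; it stays where it is left; about 1 N at the pin moves it
- pivot (a point): the keeper arm's pivot axis, at deck height; fixture axes
- keeper_pin (a point): centre of the top of the round black pin standing on the open keeper arm, 100 mm from the pivot axis. Pin 14 mm in diameter, from 19 to 51 mm over the deck; the steel arm below it is 16 mm wide, 9 to 19 mm over the deck, ends 110 mm from the pivot, and clears a seated bearing by 3 mm but not one still lying on the deck
- bearing_done: an equal bearing already in the other nest; leave it alone. Over it lies a black steel keeper bar, fixed shut: 16 mm wide, fixture y -155 to -61 mm, 9 to 19 mm over the deck, with a 14 mm pin at y = -69 mm up to 41 mm over the deck. Origin at the centre of the bearing's underside
- spacer: bystander: loose brass cylinder, 22 mm in diameter, 26 mm high, standing on the far strip of the deck; origin under its centre
- plug: bystander: loose steel cylinder, 18 mm in diameter, 18 mm high, standing on the far strip of the deck; origin under its centre
- bin_blue: bystander: blue open bin 160 by 110 by 70 mm left of the fixture; origin under its centre
- bin_green: bystander: green open bin 130 by 100 by 60 mm right of the fixture; origin under its centre
- driver: bystander: screwdriver about 200 mm long lying on the bench to the right; origin under its middle
- jar: bystander: jar 70 mm in diameter, 90 mm high, at the left; origin under its centre
There are look-alikes about, which are no part of the job. What is shaped like the bearing but red or turquoise is not meant.

How it is judged (in metres and radians):
On the way, in this order (a step that is already met when the one before it is completed fails the run):
1. the loose bearing lies flat on the floor of the empty nest (horizontal distance between bearing and nest below 0.004 m and z of bearing in the frame of fixture below 0.0185 m and angle between bearing's own z axis and vertical below 0.06 rad and linear speed of bearing below 0.02 m/s), for 0.2 s.
2. the keeper arm is swung shut over it (value of joint keeper below 0.08 rad), for 0.2 s.
At the end, for the whole second after the job is handed in: the bearing's centre is within 4 mm of the nest's centre, its underside less than 2.5 mm above the nest's floor, tilted less than 0.06 rad and at rest; the keeper joint reads under 0.08 rad; the other bearing is still in its nest (all of step 1 and value of joint keeper below 0.08 rad and horizontal distance between bearing_done and fixture below 0.12 m and z of bearing_done in the frame of fixture below 0.0185 m); the robot touches nothing.
It fails at once if the loose bearing is lifted more than 6 mm off the deck, or stood on edge (z of bearing in the frame of fixture above 0.028 m).
It fails at once if the other bearing is disturbed (more than 6 mm) (distance of bearing_done from where it was at the start of the episode above 0.006 m).
It fails at once if a bystander is moved by more than 15 mm (distance of any of spacer, plug, bin_blue, bin_green, driver, jar from where it was at the start of the episode above 0.015 m).
It also fails if it takes over 48 s, if anything falls off the work surface, if the arm or the gripper's body presses on something with over 40 N, if the wrist force passes 120 N, or if a joint passes its speed limit or range.

## Working session

There is one attempt and no reset: what is moved stays moved. The work goes in short steps, Python scripts to look and compute and a tool call to move; the robot and the scene stay as the last step left them, time stands still between calls to the robot, and variables do not carry over. Pictures are saved under pics/ and viewed, at most 10 in all, crops included, and the job is handed in when it is done.

Besides the shell and the picture viewer there is one more tool, called after ">>>" by a JSON object that holds its "name" and its "arguments", one argument or row to a line. move_arm: Moves the arm, as the interface text tells. Its arguments: {"type":"object","properties":{"targets":{"type":"array","items":{"type":"array"}},"grip_force":{"type":"number"}},"required":["targets"]}

```bash
mkdir -p pics; cat > h.py <<'E'
import numpy as np, cv2
from cell import r, vision
def ray(cam,uv):
    c=vision.calibration(cam); K=np.array([[c['fx'],0,c['cx']],[0,c['fy'],c['cy']],[0,0,1]])
    p=cv2.undistortPoints(np.array([[uv]],float),K,np.array(c['D'],float))[0,0]
    T=np.linalg.inv(c['camera_from_world']); d=T[:3,:3]@np.array([p[0],-p[1],-1]); return T[:3,3],d
def at_z(cam,uv,z):
    o,d=ray(cam,uv); return o+d*(z-o[2])/d[2]
def proj(cam,P):
    c=vision.calibration(cam); K=np.array([[c['fx'],0,c['cx']],[0,c['fy'],c['cy']],[0,0,1]])
    q=(np.array(c['camera_from_world'])@np.r_[P,1])[:3]*[1,-1,-1]
    return cv2.projectPoints(q[None],np.zeros(3),np.zeros(3),K,np.array(c['D'],float))[0][0,0]
E
python3 - <<'E'
from h import *
np.set_printoptions(precision=4,suppress=True)
for c in ('top','side'):
    cv2.imwrite(f'pics/{c}0.png',vision.camera(c))
    for q in ('fixture','bearing','nest','pivot','keeper_pin','bearing_done','spacer','plug'):
        print(c,q,[(np.array(x['location']),round(x['confidence'],2)) for x in vision.landmark_of(c,q)][:4])
s=r.sense(); print(s['eef_pos'],s['tool_rot'],s['time_s'],r.grip_point_offset)
E
```

```text
top fixture [(array([ 0.5739,  0.0214, -0.0027]), 0.84), (array([ 0.4905, -0.0443,  0.02  ]), 0.67)]
top bearing [(array([ 0.3457, -0.0684,  0.003 ]), 0.77), (array([ 0.3764, -0.1389, -0.0012]), 0.75), (array([ 0.5389, -0.2128, -0.0002]), 0.74), (array([ 0.4872, -0.0419,  0.0177]), 0.63)]
top nest [(array([0.6209, 0.0268, 0.0143]), 0.76)]
top pivot [(array([0.6364, 0.1091, 0.0221]), 0.73)]
top keeper_pin [(array([0.5398, 0.1212, 0.0702]), 0.59), (array([0.6612, 0.4158, 0.0008]), 0.56)]
top bearing_done [(array([ 0.5955, -0.0757,  0.0149]), 0.44)]
top spacer [(array([0.6775, 0.0725, 0.0219]), 0.63), (array([0.6204, 0.0277, 0.0169]), 0.57)]
top plug [(array([ 0.6523, -0.0513,  0.0229]), 0.41)]
side fixture [(array([ 0.5812,  0.0187, -0.0037]), 0.66), (array([0.642 , 0.1073, 0.0191]), 0.45)]
side bearing [(array([ 0.5391, -0.2126, -0.0013]), 0.67), (array([ 0.4939, -0.0387,  0.0233]), 0.64), (array([ 0.3728, -0.1354,  0.    ]), 0.53), (array([ 0.3861, -0.0157,  0.0015]), 0.51)]
side nest [(array([0.6186, 0.0326, 0.0142]), 0.85), (array([0.6744, 0.0631, 0.0222]), 0.3)]
side pivot [(array([0.6368, 0.1069, 0.0181]), 0.64)]
side keeper_pin [(array([0.5397, 0.1237, 0.0715]), 0.79), (array([0.6183, 0.0315, 0.0145]), 0.35)]
side bearing_done [(array([ 0.5999, -0.078 ,  0.0124]), 0.45)]
side spacer [(array([ 0.3988, -0.3947, -0.0003]), 0.63), (array([0.6733, 0.0644, 0.0226]), 0.61), (array([0.4244, 0.3746, 0.0039]), 0.43)]
side plug [(array([ 0.6003, -0.0838,  0.0099]), 0.61), (array([ 0.6556, -0.0466,  0.0251]), 0.54)]
[ 0.256  -0.5426  0.1959] [[ 0.9044  0.4266 -0.    ]
 [ 0.4266 -0.9044 -0.    ]
 [-0.     -0.     -1.    ]] 0.9 0.0188
```

View pics/top0.png

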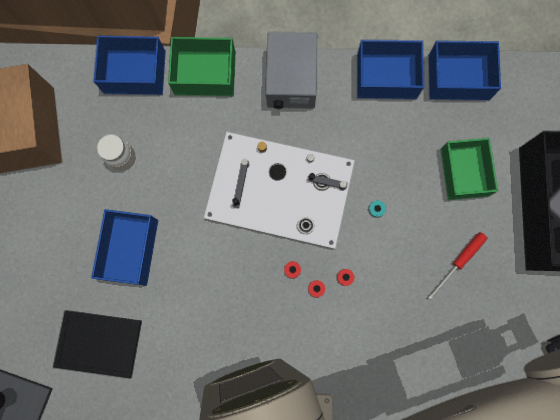

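View pics/side0.png

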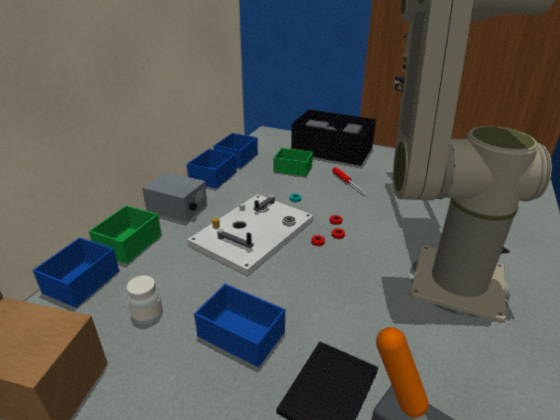

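The top view shows the loose bearing at (306,226), the empty nest at (278,172), the open keeper's pivot at (245,162) and its pin at (236,202). The red and turquoise rings are decoys. Next I'll refine these positions from masks.

```bash
python3 - <<'E'
from h import *
np.set_printoptions(precision=4,suppress=True)
for c in ('top','side'):
    im=vision.camera(c)
    x,y,w,hh=(200,125,160,125) if c=='top' else (185,190,135,85)
    cv2.imwrite(f'pics/{c}1.png',cv2.resize(im[y:y+hh,x:x+w],None,fx=4.7,fy=4.7,interpolation=cv2.INTER_CUBIC))
    for q,z,ref in (('bearing',.028,(.490,-.041)),('nest',.022,(.62,.029)),('fixture',.022,(.577,.02)),('keeper_pin',.05,(.57,.12))):
        for m in vision.silhouettes(c,q):
            k=m['mask'].astype(np.uint8); cs,_=cv2.findContours(k,0,1)
            if not cs: continue
            cn=max(cs,key=cv2.contourArea)
            P=np.array([at_z(c,p[0],z)[:2] for p in cn])
            ctr,sz,a=cv2.minAreaRect((P*1000).astype(np.float32))
            if np.hypot(ctr[0]/1000-ref[0],ctr[1]/1000-ref[1])<.04: print(c,q,round(m['confidence'],2),np.array(ctr),np.array(sz),round(a,1))
E
```

```text
top bearing 0.64 [488.5035 -40.5671] [33.3706 37.7605] 1.2
top fixture 0.62 [573.8893  22.9582] [325.2307 226.1235] 77.7
top keeper_pin 0.67 [582.1058 114.0993] [ 17.6935 118.265 ] 80.5
side bearing 0.5 [489.9425 -41.0678] [39.0117 48.8086] 24.3
side fixture 0.73 [570.0699  24.0619] [359.5897 236.4645] 78.1
side keeper_pin 0.69 [579.5316 117.2885] [ 57.2062 128.6423] 83.5
```

View pics/top1.png

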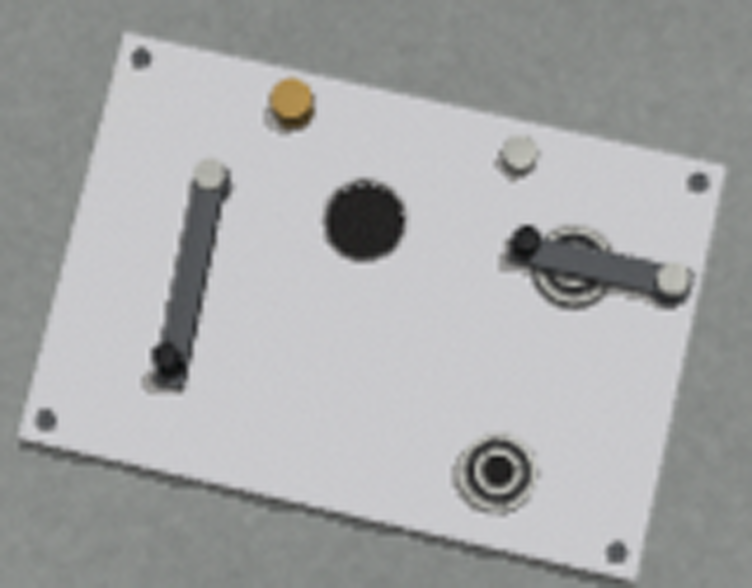

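```bash
python3 - <<'E'
from h import *
np.set_printoptions(precision=1,suppress=True)
im=vision.camera('top'); g=cv2.cvtColor(im,cv2.COLOR_BGR2GRAY)
def w(u,v,z): return at_z('top',((u+.5)/4.7-.5+200,(v+.5)/4.7-.5+125),z)[:2]*1000
C=np.array([w(*p,.022) for p in((124,33),(726,166),(637,575),(20,436))]); print(C)
b=(g>150).astype(np.uint8); b[:125]=0;b[250:]=0;b[:,:200]=0;b[:,360:]=0
cs,_=cv2.findContours(b,0,1); cn=max(cs,key=cv2.contourArea)
c,s,a=cv2.minAreaRect(np.array([at_z('top',p[0],.022)[:2]*1000 for p in cn],np.float32)); print('deck',np.array(c),np.array(s),a)
yaw=np.radians(a-90); R=np.array([[np.cos(yaw),-np.sin(yaw)],[np.sin(yaw),np.cos(yaw)]])
print('nest pred',np.array(c)+R@[40,15],'pivot pred',np.array(c)+R@[40,95])
# dark blob weighted centroid of nest
x0,y0,x1,y1=264,158,292,186
d=np.clip((170.-g[y0:y1,x0:x1])/130,0,1); d[d<.15]=0; v,u=np.mgrid[y0:y1,x0:x1]
n=((u*d).sum()/d.sum(),(v*d).sum()/d.sum()); print('nest px',n,at_z('top',n,.022)*1000,at_z('top',n,.019)*1000,d.sum())
print('bearing',w(496,472,.034),'pin',w(165,355,.073),'pivot',w(210,172,.041))
print('cam',np.linalg.inv(vision.calibration('top')['camera_from_world'])[:3,3])
for nm,q in(('bearing',(.489,-.041,.034)),): print(proj('top',q))
E
```

```text
[[ 716.5  156.6]
 [ 650.8 -156.6]
 [ 438.7 -112.3]
 [ 502.6  200.5]]
deck [577.1  22.2] [322.9 222.1] 78.08796691894531
nest pred [619.3  28.6] pivot pred [635.9 106.9]
nest px (np.float64(277.1152725613395), np.float64(171.61083225104426)) [618.2  28.7  22. ] [618.9  28.8  19. ] 219.14615384615382
bearing [487.5 -40.7] pin [536.2 122.9] pivot [637.5 107.2]
cam [ 0.3 -0.   1.3]
[305.3 224.4]
```

>>> {"name": "move_arm", "arguments": {
  "targets": [
    [[4.0,-3.8,0],[0,0,0],0.72],
    [[4.0,-3.8,0],[0,0,0],0.72],
    [[4.0,-3.8,0],[0,0,0],0.72],
    [[4.0,-3.8,0],[0,0,0],0.72],
    [[4.0,-3.8,0],[0,0,0],0.72],
    [[4.0,-3.8,0],[0,0,0],0.72],
    [[4.0,-3.8,0],[0,0,0],0.72],
    [[4.0,-3.8,0],[0,0,0],0.72]
  ]
}}

```text
time_s: 2.45
eef_pos: [0.4162, -0.1295, 0.1963]
tool_rot: [[0.905, 0.426, 0.001], [0.426, -0.905, -0.0], [0.001, 0.001, -1.0]]
contact_force: [0.8, 0.3, 0.5]
opening: 0.281
grasp_force: 0.0
```

```bash
cat > go.py <<'E'
import sys
from h import *
from scipy.spatial.transform import Rotation as Ro
# go.py x y z yaw : remaining shift in tool axes (cm) and turn (deg)
s=r.sense(); R=np.array(s['tool_rot']); p=np.array(s['eef_pos'])
x,y,z,yaw=map(float,sys.argv[1:5]); a=np.radians(yaw)
G=np.array([[np.cos(a),np.sin(a),0],[np.sin(a),-np.cos(a),0],[0,0,-1]])
print('t',s['time_s'],'p',p.round(4),'shift cm',(R.T@(np.array([x,y,z])-p)*100).round(2),'turn',Ro.from_matrix(R.T@G).as_rotvec(True).round(2),'F',np.array(s['contact_force']).round(1),'op',round(s['opening'],3),'q',np.array(s['q']).round(0))
E
python3 go.py .4443 -.0642 .12 28
```

```text
t 2.45 p [ 0.4162 -0.1295  0.1963] shift cm [ 5.32 -4.72  7.63] turn [ 0.05 -0.04 -2.76] F [0.8 0.3 0.5] op 0.281 q [-24. -19. 110.   0.  89.  41.]
```

>>> {"name": "move_arm", "arguments": {
  "targets": [
    [[2.7,-2.4,3.0],[0,0,0],0.72],
    [[2.6,-2.3,3.0],[0,0,-2.8],0.72],
    [[0,0,3.5],[0,0,0],0.72],
    [[0,0,3.5],[0,0,0],0.72],
    [[0,0,2.2],[0,0,0],0.72],
    [[0,0,0],[0,0,0],0.72]
  ]
}}

```text
time_s: 3.2
eef_pos: [0.4418, -0.0655, 0.0422]
tool_rot: [[0.882, 0.47, -0.004], [0.47, -0.882, 0.001], [-0.003, -0.003, -1.0]]
contact_force: [-0.4, -0.0, 0.4]
opening: 0.281
grasp_force: 0.0
```

```bash
python3 go.py .4443 -.0642 .0245 28; python3 - <<'E'
from h import *
im=vision.camera('top')
cv2.imwrite('pics/top2.png',cv2.resize(im[125:250,200:360],None,fx=4.7,fy=4.7,interpolation=cv2.INTER_CUBIC))
E
```

```text
t 3.2 p [ 0.4418 -0.0655  0.0422] shift cm [0.29 0.   1.77] turn [-0.15  0.16  0.06] F [-0.4 -0.   0.4] op 0.281 q [-15.  -9. 118.   0.  71.  47.]
```

View pics/top2.png

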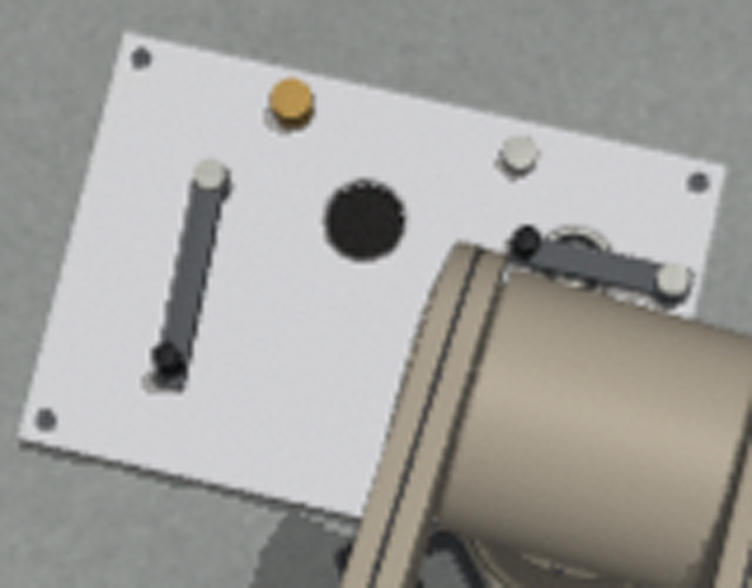

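>>> {"name": "move_arm", "arguments": {
  "targets": [
    [[0,0,0.9],[0,0,0],0.72],
    [[0,0,0.85],[0,0,0],0.72],
    [[1.5,0,0],[0,0,0],0.72],
    [[1.0,0,0],[0,0,0],0.72],
    [[1.0,0,0],[0,0,0],0.72],
    [[1.0,0,0],[0,0,0],0.72],
    [[1.0,0,0],[0,0,0],0.72],
    [[0,0,0],[0,0,0],0.72]
  ]
}}

```text
time_s: 4.25
eef_pos: [0.4928, -0.0398, 0.0265]
tool_rot: [[0.882, 0.471, 0.0], [0.471, -0.882, 0.0], [0.0, 0.0, -1.0]]
contact_force: [0.1, 0.5, -0.7]
opening: 0.282
grasp_force: 0.0
```

```bash
python3 go.py .5987 .018 .0245 28; python3 - <<'E'
from h import *
im=vision.camera('side')
cv2.imwrite('pics/side2.png',cv2.resize(im[175:275,185:325],None,fx=5.5,fy=5.5,interpolation=cv2.INTER_CUBIC))
E
```

```text
t 4.25 p [ 0.4928 -0.0398  0.0265] shift cm [12.07 -0.11  0.2 ] turn [ 0.   -0.01  0.09] F [ 0.1  0.5 -0.7] op 0.282 q [-11.  -0. 112.   0.  68.  51.]
```

View pics/side2.png

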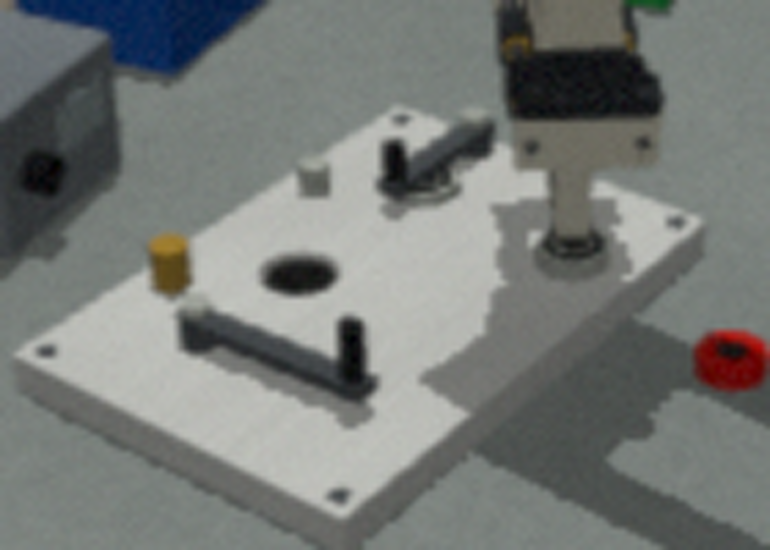

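```bash
python3 - <<'E'
from h import *
f=lambda P:((proj('side',P)-[185,175])*5.5+2.2).round(0)
s=r.sense();p=np.array(s['eef_pos']);R=np.array(s['tool_rot'])
for n,P in(('tcp',p),('fingers near',p+R@[0,-.022,0]),('far',p+R@[0,.022,0]),('front near',p+R@[.0075,-.022,0]),('b0 top',[.4885,-.0407,.034]),('b exp top',[.513,-.029,.034])):print(n,f(P))
print([(np.array(x['location']).round(4),round(x['confidence'],2)) for x in vision.landmark_of('side','bearing')])
for m in vision.silhouettes('side','bearing'):
    v,u=np.where(m['mask']); print(m['confidence'],u.min(),u.max(),v.min(),v.max())
E
```

```text
tcp [567. 255.]
fingers near [571. 277.]
far [563. 233.]
front near [557. 278.]
b0 top [574. 244.]
b exp top [524. 244.]
[(array([ 0.3435, -0.07  ,  0.0008]), 0.57), (array([ 0.3875, -0.0154,  0.0005]), 0.56), (array([ 0.3722, -0.1393,  0.0031]), 0.56), (array([ 0.4926, -0.0385,  0.0212]), 0.45)]
0.52 328 341 214 225
0.45 332 344 228 238
0.44 312 324 235 244
0.43 282 295 216 225
```

```bash
python3 - <<'E'
from h import *
im=vision.camera('side')[190:235,265:320]
im=cv2.convertScaleAbs(im,alpha=1.3)
cv2.imwrite('pics/side3.png',cv2.resize(im,None,fx=13,fy=13,interpolation=cv2.INTER_CUBIC))
E
```

```text
(no output)
```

View pics/side3.png

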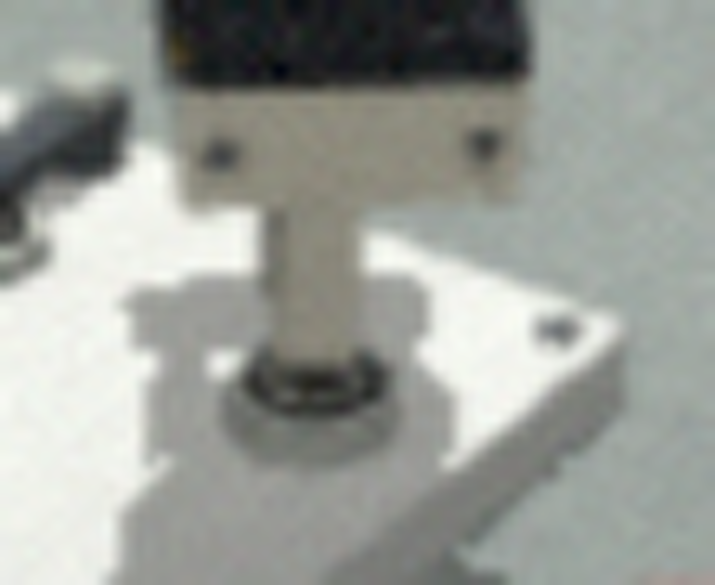

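```bash
python3 - <<'E'
from h import *
f=lambda P:((proj('side',P)-[265,190])*13+6).round(0)
s=r.sense();p=np.array(s['eef_pos']);R=np.array(s['tool_rot']); print(s['time_s'],p,s['opening'],s['contact_force'])
for x in(-.0375,.0375):
  for y in(-.094,.094): print('body',x,y,f(p+R@[x,y,-.084]))
for y in(-.0305,-.013,.013,.0305):
  for x in(-.0075,.0075): print('tip',x,y,f(p+R@[x,y,0]))
for a in range(0,360,90): print('b',f([.4885+.02*np.cos(a*np.pi/180),-.0407+.02*np.sin(a*np.pi/180),.034]))
cv2.imwrite('pics/side4.png',vision.camera('side')[0:300,150:550])
E
```

```text
4.45 [ 0.49182243 -0.04025106  0.02631338] 0.28144054486302517 [-0.82292535 -0.89722667 -1.14694671]
body -0.0375 -0.094 [531. 313.]
body -0.0375 0.094 [ 430. -112.]
body 0.0375 -0.094 [170. 325.]
body 0.0375 0.094 [ 114. -102.]
tip -0.0075 -0.0305 [348. 481.]
tip 0.0075 -0.0305 [282. 483.]
tip -0.0075 -0.013 [341. 438.]
tip 0.0075 -0.013 [275. 440.]
tip -0.0075 0.013 [330. 376.]
tip 0.0075 0.013 [265. 378.]
tip -0.0075 0.0305 [323. 335.]
tip 0.0075 0.0305 [259. 337.]
b [237. 362.]
b [283. 426.]
b [398. 402.]
b [351. 339.]
```

View pics/side4.png

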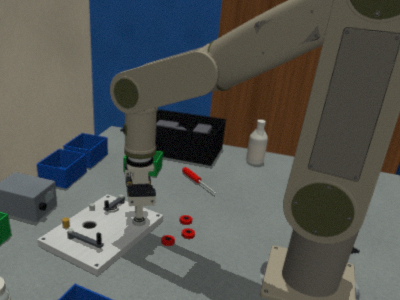

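```bash
ls; python3 - <<'E'
from h import *
f=lambda P:((proj('side',P)-[185,175])*5.5+2.2).round(0)
print('pin top (seen 350,320)',f([.538,.123,.073]),'pin base (350,378)',f([.538,.123,.041]),'done pin top(393,142)',f([.577+.0391-.0142,.0222-.0082-.0675,.063]))
print('origin in side4',proj('side',[0,0,0])-[150,0])
s=r.sense(); print(s)
E
```

```text
go.py
h.py
pics
pin top (seen 350,320) [351. 322.] pin base (350,378) [353. 375.] done pin top(393,142) [396. 143.]
origin in side4 [308.00320762 280.79421831]
{'time_s': 4.5, 'q': array([-1.06376391e+01, -1.71333651e-01,  1.11735371e+02, -4.07290375e-03,
        6.84510638e+01,  5.13189891e+01]), 'qvel': array([ 0.01608945, -0.09422961,  0.08367313, -0.14480011, -0.02188255,
       -0.00822776]), 'tau': array([ 8.86899373e-02, -4.38567281e+01, -4.41715515e+01,  6.08638558e-02,
       -5.26940706e-02, -1.55485679e-03]), 'eef_pos': array([ 0.49182782, -0.04030915,  0.02635578]), 'tool_rot': array([[ 8.82579646e-01,  4.70162838e-01, -2.71234848e-04],
       [ 4.70162852e-01, -8.82579681e-01, -1.63284668e-05],
       [-2.47063403e-04, -1.13113377e-04, -9.99999963e-01]]), 'contact_force': array([ 0.279884  , -0.48917784, -0.13237983]), 'moment': array([-0.00717992,  0.00012866, -0.02388089]), 'grasp_force': 0.0, 'opening': 0.28166326973727923}
```

```bash
python3 - <<'E'
from h import *
f=lambda P:((proj('side',P)-[265,190])*13+6).round(0)
s=r.sense();R=np.array(s['tool_rot']);p=np.array(s['eef_pos'])
for n,q in(('A',np.array([.482,-.0906,.0263])),('B',p+[0,0,.028])):
    print(n,[f(q+R@[x,-.094,-.084]) for x in(-.0375,.0375)],[f(q+R@[x,-.0305,0]) for x in(-.0075,.0075)])
print('obs body (520,205)(185,205) tip (360,365)(268,365)')
c=vision.calibration('side'); print(np.linalg.inv(c['camera_from_world'])[:3,3])
im=vision.camera('top'); cv2.imwrite('pics/top3.png',im[100:420,150:560])
E
```

```text
A [array([657., 208.]), array([308., 220.])] [array([470., 379.]), array([406., 382.])]
B [array([536., 197.]), array([171., 209.])] [array([351., 377.]), array([284., 379.])]
obs body (520,205)(185,205) tip (360,365)(268,365)
[0.10390721 0.91115131 0.70582108]
```

View pics/top3.png

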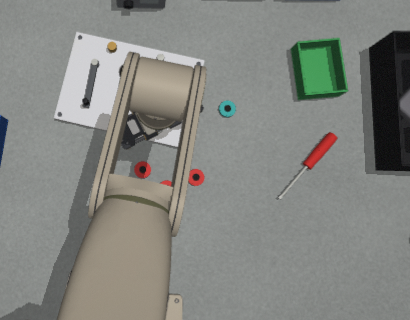

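Side picture: projecting the reported tool pose puts the fingertips about 28 mm lower than they actually appear. That suggests the reported z is biased, and it explains why the fingers passed over the bearing, which hasn't moved. I'll back off and feel for the deck.

>>> {"name": "move_arm", "arguments": {
  "targets": [
    [[-2.2,0,0],[0,0,0],0.72],
    [[-2.2,0,0],[0,0,0],0.72],
    [[0,0,0],[0,0,0],0.72],
    [[0,0,0.2],[0,0,0],0.72],
    [[0,0,0.2],[0,0,0],0.72],
    [[0,0,0.2],[0,0,0],0.72],
    [[0,0,0.2],[0,0,0],0.72],
    [[0,0,0],[0,0,0],0.72]
  ]
}}

```text
time_s: 5.55
eef_pos: [0.4531, -0.0607, 0.0181]
tool_rot: [[0.882, 0.471, -0.001], [0.471, -0.882, 0.0], [-0.0, -0.0, -1.0]]
contact_force: [0.3, 0.5, -0.1]
opening: 0.28
grasp_force: 0.0
```

>>> {"name": "move_arm", "arguments": {
  "targets": [
    [[0,0,0.4],[0,0,0],0.72],
    [[0,0,0.4],[0,0,0],0.72],
    [[0,0,0.3],[0,0,0],0.72],
    [[0,0,0.2],[0,0,0],0.72],
    [[0,0,0],[0,0,0],0.72]
  ]
}}

```text
time_s: 6.18
eef_pos: [0.4531, -0.0608, 0.0052]
tool_rot: [[0.883, 0.47, -0.0], [0.47, -0.883, 0.0], [-0.0, -0.0, -1.0]]
contact_force: [-0.2, 0.5, 0.1]
opening: 0.278
grasp_force: 0.0
```

```bash
python3 - <<'E'
from h import *
s=r.sense();R=np.array(s['tool_rot']);p=np.array(s['eef_pos']);print(p,s['contact_force'])
f=lambda P:((proj('side',P)-[225,150])*7).round(0)
for dz in(0,.028):
    q=p+[0,0,dz]; print(dz,[f(q+R@[x,-.094,-.084]) for x in(-.0375,.0375)],[f(q+R@[x,-.0305,0]) for x in(-.0075,.0075)])
cv2.imwrite('pics/side5.png',cv2.resize(vision.camera('side')[150:235,225:330],None,fx=7,fy=7,interpolation=cv2.INTER_CUBIC))
E
```

```text
[ 0.45314968 -0.06083124  0.00522974] [-0.16456381  0.46280846  0.08612386]
0 [array([672., 487.]), array([481., 494.])] [array([566., 573.]), array([531., 574.])]
0.028 [array([676., 426.]), array([482., 433.])] [array([569., 518.]), array([533., 520.])]
```

View pics/side5.png

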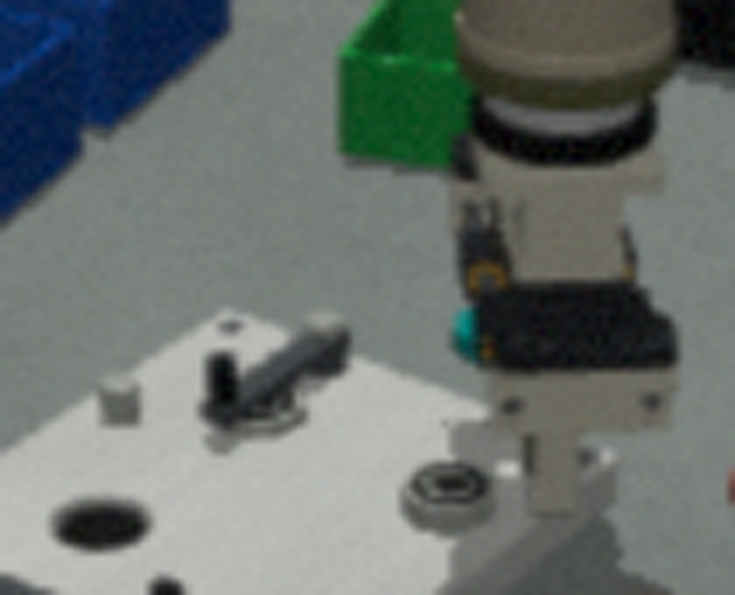

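Side view: the fingertips show at crop (550,515), which matches reported z + 28 mm. The bearing is untouched at (447,492). I'll keep going down in small steps until I feel the deck.

>>> {"name": "move_arm", "arguments": {
  "targets": [
    [[0,0,0.3],[0,0,0],0.72],
    [[0,0,0.2],[0,0,0],0.72],
    [[0,0,0.2],[0,0,0],0.72],
    [[0,0,0.1],[0,0,0],0.72],
    [[0,0,0.1],[0,0,0],0.72],
    [[0,0,0],[0,0,0],0.72]
  ]
}}

```text
time_s: 6.98
eef_pos: [0.4535, -0.0609, -0.0007]
tool_rot: [[0.882, 0.47, -0.001], [0.47, -0.882, -0.0], [-0.001, -0.0, -1.0]]
contact_force: [-18.6, 4.4, 36.3]
opening: 0.279
grasp_force: 18.1
```

>>> {"name": "move_arm", "arguments": {
  "targets": [
    [[0,0,-0.5],[0,0,0],0.72],
    [[0,0,0],[0,0,0],0.72]
  ]
}}

```text
time_s: 7.22
eef_pos: [0.4537, -0.0609, 0.0017]
tool_rot: [[0.882, 0.47, 0.001], [0.47, -0.882, -0.0], [0.001, 0.001, -1.0]]
contact_force: [0.4, 0.3, -0.2]
opening: 0.279
grasp_force: 0.0
```

```bash
python3 go.py .5987 .018 .0015 28; python3 - <<'E'
from h import *
print([(np.array(x['location']).round(4),round(x['confidence'],2)) for x in (vision.camera('side'),vision.landmark_of('side','bearing'))[1]])
E
```

```text
t 7.225 p [ 0.4537 -0.0609  0.0017] shift cm [16.51 -0.15  0.04] turn [ 0.04 -0.04  0.06] F [ 0.4  0.3 -0.2] op 0.279 q [-14.  -4. 118.   0.  66.  48.]
[(array([ 0.4888, -0.0393,  0.0226]), 0.66), (array([ 0.3878, -0.0136, -0.0015]), 0.61), (array([ 0.3726, -0.1373,  0.0018]), 0.61), (array([ 0.3455, -0.07  ,  0.0041]), 0.61)]
```

>>> {"name": "move_arm", "arguments": {
  "targets": [
    [[1.0,0,0],[0,0,0],0.72],
    [[0.8,0,0],[0,0,0],0.72],
    [[0.8,0,0],[0,0,0],0.72],
    [[0.8,0,0],[0,0,0],0.72],
    [[0.8,0,0],[0,0,0],0.72],
    [[0.8,0,0],[0,0,0],0.72],
    [[0.8,0,0],[0,0,0],0.72],
    [[0.0,0,0],[0,0,0],0.72]
  ]
}}

```text
time_s: 8.32
eef_pos: [0.5051, -0.0334, 0.0016]
tool_rot: [[0.882, 0.471, 0.0], [0.471, -0.882, -0.0], [0.0, 0.0, -1.0]]
contact_force: [-0.1, 0.4, 0.2]
opening: 0.282
grasp_force: 0.0
```

```bash
cat > b.py <<'E'
from h import *
for c in('side','top'):
    vision.camera(c)
    print(c,[(np.array(x['location']).round(4),round(x['confidence'],2)) for x in vision.landmark_of(c,'bearing') if x['location'][0]>.45 and x['location'][1]>-.1])
    for m in vision.silhouettes(c,'bearing'):
        v,u=np.where(m['mask']); q=at_z(c,((u.min()+u.max())/2,(v.min()+v.max())/2),.03)
        if q[0]>.45 and q[1]>-.1: print('  sil',q.round(4),u.min(),u.max(),v.min(),v.max(),round(m['confidence'],2))
E
python3 go.py .5987 .018 .0015 28; python3 b.py
```

```text
t 8.325 p [ 0.5051 -0.0334  0.0016] shift cm [ 1.067e+01 -1.200e-01  1.000e-02] turn [ 0.01 -0.02  0.08] F [-0.1  0.4  0.2] op 0.282 q [-10.   4. 111.   0.  66.  52.]
side [(array([ 0.5261, -0.02  ,  0.0222]), 0.44)]
  sil [ 0.5256 -0.0182  0.03  ] 269 280 216 226 0.46
top []
```

>>> {"name": "move_arm", "arguments": {
  "targets": [
    [[1.0,-0.03,0],[0,0,0],0.72],
    [[1.0,-0.03,0],[0,0,0],0.72],
    [[1.0,-0.03,0],[0,0,0],0.72],
    [[1.0,-0.03,0],[0,0,0],0.72],
    [[1.0,-0.03,0],[0,0,0],0.72],
    [[1.0,-0.03,0],[0,0,0],0.72],
    [[1.0,-0.03,0],[0,0,0],0.72],
    [[0.6,0,0],[0,0,0],0.72]
  ]
}}

```text
time_s: 9.62
eef_pos: [0.5712, 0.0044, 0.0014]
tool_rot: [[0.882, 0.471, 0.0], [0.471, -0.882, 0.0], [0.0, -0.0, -1.0]]
contact_force: [0.3, 0.2, 0.3]
opening: 0.279
grasp_force: 0.4
```

```bash
python3 go.py .5987 .018 .0015 28; python3 b.py; python3 - <<'E'
from h import *
im=vision.camera('side')
cv2.imwrite('pics/side6.png',cv2.resize(im[175:275,185:325],None,fx=5.5,fy=5.5,interpolation=cv2.INTER_CUBIC))
g=cv2.cvtColor(im,cv2.COLOR_BGR2GRAY); d=(g<70).astype(np.uint8); n,l,st,c=cv2.connectedComponentsWithStats(d)
u,v=proj('side',[.6187,.0287,.02]); print('nest px',u,v)
for i in range(1,n):
    if abs(c[i][0]-u)<15 and abs(c[i][1]-v)<10: print(st[i],c[i])
E
```

```text
t 9.625 p [0.5712 0.0044 0.0014] shift cm [ 3.07  0.1  -0.01] turn [-0.   -0.01  0.07] F [0.3 0.2 0.3] op 0.279 q [ -5.  13. 100.   0.  67.  57.]
side [(array([0.5917, 0.0173, 0.0252]), 0.53)]
  sil [0.5909 0.0202 0.03  ] 244 254 218 227 0.66
  sil [0.6798 0.0634 0.03  ] 212 219 218 228 0.53
  sil [0.5615 0.074  0.03  ] 187 312 194 275 0.15
top []
nest px 239.50839582085172 224.59763171492398
[245 218  10   6  46] [249.80434783 220.73913043]
[234 222  11   6  53] [238.8490566  224.79245283]
```

```bash
python3 - <<'E'
from h import *
for uv,z in(((249.8,220.73),.034),((238.9,224.7),.020),((238.9,224.7),.022),((248.5+.5,222.5),.028)): print(uv,at_z('side',uv,z).round(4))
E
```

```text
(249.8, 220.73) [0.5902 0.0161 0.034 ]
(238.9, 224.7) [0.6201 0.0299 0.02  ]
(238.9, 224.7) [0.6186 0.0325 0.022 ]
(249.0, 222.5) [0.5924 0.0176 0.028 ]
```

>>> {"name": "move_arm", "arguments": {
  "targets": [
    [[0.6,0.03,0],[0,0,0],0.72],
    [[0.6,0.03,0],[0,0,0],0.72],
    [[0.6,0.03,0],[0,0,0],0.72],
    [[0.4,0.02,0],[0,0,0],0.72],
    [[0.4,0,0],[0,0,0],0.72],
    [[0.3,0,0],[0,0,0],0.72],
    [[0.2,0,0],[0,0,0],0.72],
    [[0,0,0],[0,0,0],0.72]
  ]
}}

```text
time_s: 10.98
eef_pos: [0.5986, 0.0177, 0.0015]
tool_rot: [[0.882, 0.47, 0.0], [0.47, -0.882, 0.0], [0.0, 0.0, -1.0]]
contact_force: [0.9, -0.8, -0.1]
opening: 0.282
grasp_force: 0.0
```

```bash
python3 go.py .5987 .018 .0015 28; python3 b.py
```

```text
t 10.975 p [0.5986 0.0177 0.0015] shift cm [ 0.02 -0.02 -0.  ] turn [ 0.   -0.01  0.06] F [ 0.9 -0.8 -0.1] op 0.282 q [-3. 17. 95.  0. 67. 59.]
side [(array([0.6197, 0.0319, 0.0201]), 0.48)]
  sil [0.618  0.0383 0.03  ] 233 243 219 228 0.43
  sil [0.6645 0.4057 0.03  ] 127 161 276 323 0.3
top []
```

>>> {"name": "move_arm", "arguments": {
  "targets": [
    [[0.1,0,0],[0,0,0],0.72],
    [[0.1,0,0],[0,0,0],0.72],
    [[0.1,0,0],[0,0,0],0.72],
    [[0,0,0],[0,0,0],0.72]
  ]
}}

```text
time_s: 11.78
eef_pos: [0.6012, 0.0191, 0.0014]
tool_rot: [[0.882, 0.47, 0.0], [0.47, -0.882, -0.0], [0.0, 0.0, -1.0]]
contact_force: [0.1, -1.2, -0.2]
opening: 0.279
grasp_force: 0.3
```

```bash
python3 b.py
```

```text
side [(array([0.6275, 0.0316, 0.0185]), 0.5)]
  sil [0.6207 0.0395 0.03  ] 232 242 219 228 0.4
top []
```

>>> {"name": "move_arm", "arguments": {
  "targets": [
    [[0.1,0,0],[0,0,0],0.72],
    [[0.1,0,0],[0,0,0],0.72],
    [[0,0,0],[0,0,0],0.72]
  ]
}}

```text
time_s: 12.45
eef_pos: [0.6024, 0.0198, 0.0013]
tool_rot: [[0.883, 0.47, -0.001], [0.47, -0.883, -0.0], [-0.001, -0.0, -1.0]]
contact_force: [-3.1, -2.4, 1.2]
opening: 0.285
grasp_force: 1.6
```

```bash
python3 b.py; python3 - <<'E'
from h import *
im=vision.camera('side')
cv2.imwrite('pics/side7.png',cv2.resize(im[205:240,215:265],None,fx=14,fy=14,interpolation=cv2.INTER_CUBIC))
E
```

```text
side [(array([0.6234, 0.0351, 0.0165]), 0.61)]
top []
```

>>> {"name": "move_arm", "arguments": {
  "targets": [
    [[-1.5,0,0],[0,0,0],0.72],
    [[-2.0,0,0],[0,0,0],0.72],
    [[0,0,-4.0],[0,0,0],0.72],
    [[0,0,-4.0],[0,0,-10],0.9],
    [[0,0,0],[0,0,-10],0.9],
    [[0,0,0],[0,0,-10],0.9],
    [[0,0,0],[0,0,-10],0.9],
    [[0,0,0],[0,0,-10],0.9]
  ]
}}

```text
time_s: 13.8
eef_pos: [0.5729, 0.0039, 0.0819]
tool_rot: [[0.201, 0.98, 0.002], [0.98, -0.201, 0.001], [0.001, 0.002, -1.0]]
contact_force: [0.0, -0.6, -0.0]
opening: 0.101
grasp_force: 0.0
```

```bash
python3 go.py .5436 .1575 .08 80.8
```

```text
t 13.8 p [0.5729 0.0039 0.0819] shift cm [14.46 -5.96  0.19] turn [ 0.11 -0.05 -2.4 ] F [ 0.  -0.6 -0. ] op 0.101 q [-5.  8. 97.  0. 75.  7.]
```

>>> {"name": "move_arm", "arguments": {
  "targets": [
    [[4.8,-2.0,0],[0,0,0],0.9],
    [[4.8,-2.0,0],[0,0,0],0.9],
    [[4.8,-2.0,0],[0,0,0],0.9],
    [[0,0,0],[0,0,-2.4],0.9]
  ]
}}

```text
time_s: 14.3
eef_pos: [0.5429, 0.161, 0.0819]
tool_rot: [[0.161, 0.987, 0.002], [0.987, -0.161, 0.002], [0.002, 0.001, -1.0]]
contact_force: [-0.2, -0.5, -0.7]
opening: 0.101
grasp_force: 0.0
```

```bash
python3 go.py .5436 .1575 .025 80.8; python3 b.py; python3 - <<'E'
from h import *
a=vision.camera('top');a=cv2.resize(a[125:250,200:360],(640,500),interpolation=cv2.INTER_CUBIC)
b=vision.camera('side');b=cv2.resize(b[205:240,215:265],None,fx=3,fy=3,interpolation=cv2.INTER_CUBIC)
c=np.zeros((500,800,3),np.uint8);c[:,:640]=a;c[:105,645:795]=b;cv2.imwrite('pics/fin.png',c)
E
```

```text
t 14.3 p [0.5429 0.161  0.0819] shift cm [-0.35  0.12  5.69] turn [ 0.08 -0.13 -0.05] F [-0.2 -0.5 -0.7] op 0.101 q [11.  7. 98.  0. 75. 20.]
side []
top [(array([0.6218, 0.0271, 0.0134]), 0.69)]
  sil [0.6177 0.03   0.03  ] 269 284 163 179 0.57
```

View pics/fin.png

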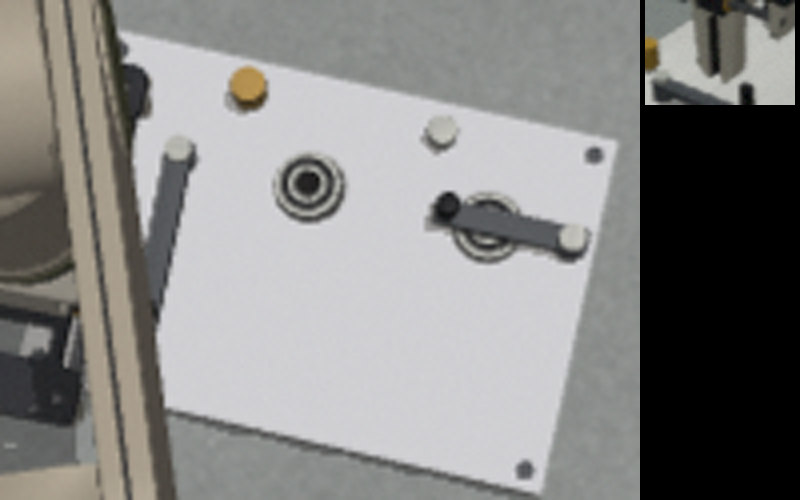

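The bearing is seated concentrically in the empty nest: its centre is at view (309,183), and the network puts it at z≈0.013. Next is the keeper: lower behind the pin and make contact.

>>> {"name": "move_arm", "arguments": {
  "targets": [
    [[0,0.1,2.5],[0,0,0],0.9],
    [[0,0,2.0],[0,0,0],0.9],
    [[0,0,1.2],[0,0,0],0.9],
    [[-0.8,0,0],[0,0,0],0.9],
    [[-0.8,0,0],[0,0,0],0.9],
    [[-0.6,0,0],[0,0,0],0.9],
    [[0,0,0],[0,0,0],0.9]
  ]
}}

```text
time_s: 15.58
eef_pos: [0.5409, 0.1344, 0.0252]
tool_rot: [[0.167, 0.986, 0.001], [0.986, -0.167, 0.0], [0.0, 0.001, -1.0]]
contact_force: [0.5, -0.1, 0.6]
opening: 0.1
grasp_force: 0.0
```

```bash
python3 go.py .5401 .1357 .025 80.8; cat > k.py <<'E'
from h import *
for c in('side','top'):
    vision.camera(c)
    print(c,[(np.array(x['location']).round(4),round(x['confidence'],2)) for x in vision.landmark_of(c,'keeper_pin')][:2])
E
python3 k.py
```

```text
t 15.575 p [0.5409 0.1344 0.0252] shift cm [ 0.11 -0.1   0.02] turn [ 0.06 -0.02 -0.39] F [ 0.5 -0.1  0.6] op 0.1 q [  9.   9. 102.  -0.  69.  18.]
side [(array([0.5415, 0.1209, 0.0743]), 0.43)]
top [(array([ 0.4013, -0.3946,  0.0017]), 0.18)]
```

Now the arc. I'll do the first 8 rows and then check.

>>> {"name": "move_arm", "arguments": {
  "targets": [
    [[-0.77,-0.07,0],[0,0,-4.4],0.9],
    [[-0.77,-0.07,0],[0,0,-4.4],0.9],
    [[-0.77,-0.07,0],[0,0,-4.4],0.9],
    [[-0.77,-0.07,0],[0,0,-4.4],0.9],
    [[-0.77,-0.07,0],[0,0,-4.4],0.9],
    [[-0.77,-0.07,0],[0,0,-4.4],0.9],
    [[-0.77,-0.07,0],[0,0,-4.4],0.9],
    [[0,0,0],[0,0,0],0.9]
  ]
}}

```text
time_s: 16.77
eef_pos: [0.5394, 0.0814, 0.0247]
tool_rot: [[-0.362, 0.932, 0.001], [0.932, 0.362, 0.0], [-0.0, 0.001, -1.0]]
contact_force: [0.1, -0.4, -0.3]
opening: 0.098
grasp_force: 0.1
```

```bash
cat >> k.py <<'E'
import sys
s=r.sense();p=np.array(s['eef_pos']);R=np.array(s['tool_rot'])
# pose keeping the pin nested, for the present yaw
t=-R[:2,0]; rad=-R[:2,1]; want=np.array([.637,.107])+.1*rad-.0129*t
print('off cm (x,y tool)',(R[:2,:2].T@(want-p[:2])*100).round(2),'turned so arm dir',np.degrees(np.arctan2(rad[1],rad[0]))%360,'z',p[2].round(4),'F',np.array(s['contact_force']).round(1),'t',s['time_s'])
E
python3 k.py
```

```text
side [(array([0.5479, 0.0683, 0.071 ]), 0.61)]
top [(array([0.6218, 0.028 , 0.0184]), 0.56)]
off cm (x,y tool) [0.09 0.08] turned so arm dir 201.20087565398885 z 0.0243 F [0.6 0.5 0.9] t 16.975
```

>>> {"name": "move_arm", "arguments": {
  "targets": [
    [[-0.77,-0.06,0],[0,0,-4.4],0.9],
    [[-0.77,-0.06,0],[0,0,-4.4],0.9],
    [[-0.77,-0.06,0],[0,0,-4.4],0.9],
    [[-0.77,-0.06,0],[0,0,-4.4],0.9],
    [[-0.77,-0.06,0],[0,0,-4.4],0.9],
    [[-0.77,-0.06,0],[0,0,-4.4],0.9],
    [[-0.77,-0.06,0],[0,0,-4.4],0.9],
    [[0,0,0],[0,0,0],0.9]
  ]
}}

```text
time_s: 17.98
eef_pos: [0.5657, 0.0352, 0.0243]
tool_rot: [[-0.788, 0.616, -0.0], [0.616, 0.788, -0.0], [0.0, -0.0, -1.0]]
contact_force: [0.2, -0.0, 0.6]
opening: 0.101
grasp_force: 0.0
```

```bash
python3 k.py
```

```text
side [(array([0.5806, 0.0284, 0.073 ]), 0.76)]
top []
off cm (x,y tool) [0.05 0.04] turned so arm dir 231.98502781939754 z 0.0243 F [ 0.3 -0.5  0.1] t 18.175
```

>>> {"name": "move_arm", "arguments": {
  "targets": [
    [[-0.77,-0.06,0],[0,0,-4.4],0.9],
    [[-0.77,-0.06,0],[0,0,-4.4],0.9],
    [[-0.77,-0.06,0],[0,0,-4.4],0.9],
    [[-0.77,-0.06,0],[0,0,-4.4],0.9],
    [[-0.77,-0.06,0],[0,0,-4.4],0.9],
    [[-0.3,-0.02,0],[0,0,-2],0.9],
    [[0,0,0],[0,0,0],0.9]
  ]
}}

```text
time_s: 19.05
eef_pos: [0.6004, 0.0131, 0.0244]
tool_rot: [[-0.97, 0.242, -0.0], [0.242, 0.97, 0.0], [0.0, -0.0, -1.0]]
contact_force: [-0.6, -0.1, 0.1]
opening: 0.097
grasp_force: 0.0
```

```bash
python3 k.py
```

```text
side [(array([0.6142, 0.0116, 0.0723]), 0.63), (array([ 0.3978, -0.3974,  0.0039]), 0.2)]
top []
off cm (x,y tool) [ 0.01 -0.  ] turned so arm dir 256.0138193341855 z 0.0245 F [ 0.2 -0.2  1. ] t 19.25
```

Nearly closed. I'll press gently to the stop.

>>> {"name": "move_arm", "arguments": {
  "targets": [
    [[-0.2,0,0],[0,0,-1],0.9],
    [[-0.15,0,0],[0,0,-1],0.9],
    [[-0.1,0,0],[0,0,0],0.9],
    [[0,0,0],[0,0,0],0.9]
  ]
}}

```text
time_s: 19.75
eef_pos: [0.6047, 0.0119, 0.0244]
tool_rot: [[-0.978, 0.207, -0.0], [0.207, 0.978, -0.0], [0.0, -0.0, -1.0]]
contact_force: [-1.3, -0.4, 1.0]
opening: 0.102
grasp_force: 0.9
```

>>> {"name": "move_arm", "arguments": {
  "targets": [
    [[-0.1,0,0],[0,0,0],0.9],
    [[-0.1,0,0],[0,0,0],0.9],
    [[-0.1,0,0],[0,0,0],0.9],
    [[0,0,0],[0,0,0],0.9]
  ]
}}

```text
time_s: 20.25
eef_pos: [0.6053, 0.0118, 0.0239]
tool_rot: [[-0.978, 0.207, -0.005], [0.207, 0.978, 0.001], [0.005, -0.0, -1.0]]
contact_force: [-11.7, 1.6, 8.4]
opening: 0.1
grasp_force: 6.5
```

The keeper is on its stop: 12 N with almost no travel. Let go and retreat.

>>> {"name": "move_arm", "arguments": {
  "targets": [
    [[1.0,0,0],[0,0,0],0.9],
    [[2.5,0,0],[0,0,0],0.9],
    [[2.0,0,-2.0],[0,0,0],0.9],
    [[1.0,0,-5.0],[0,0,0],0.9],
    [[4.0,0,-4.0],[0,0,0],0.9],
    [[5.0,0,0],[0,0,0],0.9],
    [[5.0,0,0],[0,0,0],0.9],
    [[0,0,0],[0,0,0],0.9]
  ]
}}

```text
time_s: 21.25
eef_pos: [0.4048, 0.0544, 0.134]
tool_rot: [[-0.979, 0.206, 0.001], [0.206, 0.979, 0.0], [-0.001, 0.0, -1.0]]
contact_force: [0.2, 1.2, 0.5]
opening: 0.105
grasp_force: 0.0
```

```bash
python3 k.py; python3 b.py
```

```text
side [(array([0.6193, 0.0099, 0.0739]), 0.8)]
top [(array([0.617 , 0.0067, 0.0707]), 0.94)]
off cm (x,y tool) [-19.96  -0.04] turned so arm dir 258.04675403083115 z 0.135 F [-0.8  0.1 -0.1] t 21.45
side [(array([0.6218, 0.0323, 0.0152]), 0.41)]
  sil [0.609  0.0457 0.03  ] 235 244 222 229 0.55
top [(array([0.6188, 0.0271, 0.0088]), 0.44)]
  sil [0.5701 0.018  0.03  ] 210 352 133 248 0.72
  sil [0.6258 0.0578 0.03  ] 241 289 160 175 0.68
  sil [0.6164 0.0299 0.03  ] 271 282 164 179 0.6
```

```bash
python3 -c "
from cell import r
print(r.hand_in())"
```

```text
the job is handed in; nothing more can be done
None
```

I pushed the loose bearing into the empty nest, swung the keeper arm to its stop, backed the robot clear and handed the job in at about 21 s; no verdict came back, but the last camera readings put bearing and keeper in place.

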